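# Put the spindle tooling away by kind

## Task

Put the loose spindle tooling away. Set each of the four pieces that stand on the bench top into the free place of the wooden block that already holds one of its kind: each collet narrow end down and fully home in the empty bore, the nut and the face mill over the empty steel dowel and flat down on the wood. Leave the loupe and the caliper where they lie.

Things in the scene. Friction and masses are not known exactly. Their poses are not given: they have to be found in the camera images.
- large_collet_center (a point): Large spring collet, plain steel, loose, standing on the bench narrow end down: 40 mm tall, cone from 24 mm across at the foot to 33 mm, then a straight gripping band 33 mm across over its top 13 mm, fine radial saw cuts in the face. The point is on its axis, half-way up (20 mm above its foot). About 0.13 kg.
- small_collet_center (a point): Small spring collet, the same form but clearly smaller, plain steel, loose, standing narrow end down: 31.5 mm tall, cone from 15 mm at the foot to 21 mm, straight gripping band 21 mm across over its top 11 mm. The point is on its axis, half-way up (15.75 mm above its foot). About 0.05 kg.
- clamping_nut_center (a point): Clamping nut, a dark steel ring lying flat, loose: 50 mm across, 22 mm tall, open bore 32 mm across right through, six spanner slots round the rim. The point is on its axis, half-way up (11 mm above its underside, in the open bore). About 0.17 kg.
- face_mill_center (a point): Face mill, steel, loose, standing on its toothed end: 40 mm tall; cutter body 50 mm across for the lower 18 mm, with four insert pockets, above it a straight hub 40 mm across and 22 mm tall to be gripped. Its hollow underside is 31 mm across and 18 mm high, to go over the dowel. The point is on its axis, half-way up (20 mm above its underside). About 0.32 kg.
- large_collet_block_seat (a point): Light wooden block 118 x 60 x 32 mm, fixed, for large collets: two bores 32 mm across, 20 mm deep; one holds a large collet (20 mm stand out), the other is free. Point: centre of the free bore's mouth, 32 mm above the bench. Fully home, a collet's half-way point is level with it. z up, x along the block, away from the robot; the taken place is 60 mm behind this one (+x).
- small_collet_block_seat (a point): Light wooden block 118 x 60 x 32 mm, fixed, for small collets: two bores 20.5 mm across, 14 mm deep; one holds a small collet (17.5 mm stand out), the other is free. Point: centre of the free bore's mouth, 32 mm above the bench. Fully home, a collet's half-way point is 2 mm above it. z up, x along the block, away from the robot; the taken place is 60 mm behind this one (+x).
- nut_stand_seat (a point): Low light wooden block 118 x 64 x 16 mm, fixed, with two upright steel dowels 18 mm across that stand 28 mm above the wood; one carries a clamping nut, the other is free. Point: centre of the free dowel's foot on the wood's upper face, 16 mm above the bench (the dowel's top is 28 mm above the point). z up, x along the block, away from the robot; the taken place is 60 mm behind this one (+x).
- mill_stand_seat (a point): Low light wooden block 118 x 64 x 16 mm, fixed, with two short upright steel dowels 16 mm across that stand 14 mm above the wood; one carries a face mill, the other is free. Point: centre of the free dowel's foot on the wood's upper face, 16 mm above the bench (the dowel's top is 14 mm above the point). z up, x along the block, away from the robot; the taken place is 60 mm behind this one (+x).
- loupe_center (a point): Bystander: black eye loupe, a small cup 36 mm across and 30 mm tall, in front of the loose tooling, near the front edge. The point is at its centre, 15 mm up. To be left alone.
- caliper_center (a point): Bystander: sliding caliper lying flat along the front edge of the bench, 220 mm long (its y axis), 64 mm wide at the jaws, 12 mm thick. The point is near its middle. To be left alone.
Not all that is in view belongs to the job. What is shaped like the part that bears small_collet_center but green or pink is not meant.

How it is judged (in metres and radians):
At the end, for the whole second after the job is handed in: Each collet stands upright (within 0.12 rad) on the floor of its own block's free bore, within 8 mm of the bore's centre and 4 mm in height; the nut and the face mill lie flat on their own block round its free dowel, centred within 10 mm and 4 mm in height; all at rest (horizontal distance between large_collet_center and large_collet_block_seat below 0.008 m and z of large_collet_center in the frame of large_collet_block_seat between -0.004 and 0.004 m and angle between each of large_collet_center, small_collet_center, clamping_nut_center, face_mill_center's own z axis and vertical below 0.12 rad and linear speed of each of large_collet, small_collet, clamping_nut, face_mill below 0.02 m/s and angular speed of each of large_collet, small_collet, clamping_nut, face_mill below 0.2 rad/s and horizontal distance between small_collet_center and small_collet_block_seat below 0.008 m and z of small_collet_center in the frame of small_collet_block_seat between -0.00225 and 0.00575 m and horizontal distance between clamping_nut_center and nut_stand_seat below 0.01 m and z of clamping_nut_center in the frame of nut_stand_seat between 0.007 and 0.015 m and horizontal distance between face_mill_center and mill_stand_seat below 0.01 m and z of face_mill_center in the frame of mill_stand_seat between 0.016 and 0.024 m); the robot touches nothing.
It fails at once if the loupe is pushed away (more than 20 mm) (distance of loupe_center from where it was at the start of the episode above 0.02 m).
It fails at once if the caliper is pushed away (more than 20 mm) (distance of caliper_center from where it was at the start of the episode above 0.02 m).
It also fails if it takes over 93 s, if anything falls off the work surface, if the arm or the gripper's body presses on something with over 40 N, if the wrist force passes 120 N, or if a joint passes its speed limit or range.

## Robot

A 6-joint arm with a two-finger parallel gripper is mounted at the origin on a cart in front of the work surface, level with it; the furniture and walls round the work are solid. World frame = base frame: x ahead of the robot, y to its left, z up, the work surface at z = 0. Lengths are in m, angles in degrees, forces in N, time in s.
With the tool pointing down it reaches from about 0.35 to 0.875 m from the base axis. Payload 4.2 kg.
Tool frame: the origin (TCP) lies at the centre of the arm's flange, where the gripper is bolted on; the fingertips stand 182 mm ahead of it and the grasp point (between the pads) lies 164 mm ahead of it (r.nose_length is the distance from the TCP to the fingertips, in m); z points along the fingers, y is the line along which they close (so a half turn about z gives the same grasp; the last joint's range is limited). The gripper opens to 87 mm and grips with 3 to 60 N. Pads are 19 mm wide; open, the fingers measure 117 mm over their backs; the gripper's body (75 mm by 190 mm) begins 51 mm behind the grasp point.
Start: joints at [78.472, 22.042, 0.453, 0, -68.411, -14.817], TCP at [0.277, 0.56, 0.405] pointing down, gripper open.
Joint ranges: [-179.83, 179.83], [-69.29, 118.12], [-61.27, 80.66], [-181.25, 117.63], [-171.15, -9.14], [-177.46, 177.46]. Speed limits (degrees/s): [159.86, 159.86, 180, 180, 180, 180].

## Interface

Orientations are given as a 3x3 rotation matrix whose columns are the frame's x, y, z axes.
In Python, from station import r, vision gives the robot as it stands. The module is installed in compiled form; this text tells all that it offers.
- The arm moves only by the shell command python3 -m creep 'ROWS'. ROWS is JSON, a list of rows, each a list of 7 numbers: the opening, from -1 (shut) to 1 (fully open), then the shift along the tool's x, y, z in mm, then the turn, a rotation vector about the tool's x, y, z in degrees. A call has 1 to 8 rows; each row is the pose to reach, as a shift and turn from the pose commanded when the call began, along the tool's axes at that moment; what a row does not reach only later rows make up. A row lasts 1/12 s, in which the tool goes at most 41.7 mm and 7.16 degrees, less where a joint would pass 70% of its speed; a pose out of reach is approached as far as the arm can. A call with a gripper value outside its range is refused whole. The fingers move at their own pace and stop on an object; the grip force is fixed at half the most. Time passes only in rows, so rows that repeat a pose let the fingers close. It gives the time, the measured TCP pose, the force, the opening and the grip force at its end, in the units of the state.
- r.sense(): the state, without advancing time (a new reading comes with each control period).
- vision.capture(name): name is "scene" or "side" or "wrist"; returns (picture, depth): 420x560x3 uint8, red, green, blue; 420x560 float32, m along the optical axis (not along the pixel's ray), 0 where there is no reading.
- vision.camera_model(name): a dict with "vertical_fov" (degrees; the focal length in pixels is half the picture's height over the tangent of half this angle, whatever the lens; pixels are square), "cx", "cy" (the principal point, pixels), "extrinsics" (4x4, takes a point from camera to world coordinates); the wrist camera has in their place "mount" (4x4, takes a point from camera to tool coordinates, whose origin is the TCP and whose axes are the flange's). Camera axes: x right, y down, z forward; pixel columns grow to the right and rows downward; lengths in m; the calibration is good to about 2 mm. A picture is of the moment at which its call begins: read the wrist's pose just before it. camera_model takes no time and is no camera call.
- r.finish_job(): hands the job in; it is judged then, once.
Trained networks look in the newest picture that a camera, given by its name, has taken for a name from the list of things; names that differ only in an ending like _2 or _b are one class to them, and where a whole thing is asked for, a point or a joint stands for the part that bears it (a point fixed in the world has none). Each returns a list of dicts, best first, with "conf" (0 to 1); they miss things now and then, are a little off and sometimes report something else, mostly with a low value. They report only what shows in the picture. A call takes as long as a camera call. They do not tell look-alikes from the thing itself.
- vision.find_in(camera, thing): "uv" ([column, row] in pixels, amid what is visible of it).
- vision.cut_out(camera, thing): "region" (420x560 bool, what is visible of it) and "uv" ([column, row] in pixels, amid what is visible of it).
The state is a dict: "time_s": time; "joints": joint angles; "joint_velocities": joint speeds; "effort": joint torques, N m; "tcp_pos": TCP position; "ee_rot": TCP orientation; "wrist_force": force on the tool from outside, world axes, zero at the start; "moment": the same for the moment, N m; "gripper_width": opening from 0.0 (shut) to 1.0 (fully open); "gripper_force": force on a finger pad.
Only numpy, scipy, OpenCV 4.12 (cv2) and the standard library are available. Lean on these libraries where they do the work, as an engineer would, in place of code of your own. Each camera call takes 0.05 s, during which the arm holds its last target. There are 200 camera calls.

## Working session

There is one attempt and no reset: what is moved stays moved. The work goes in short steps, Python scripts to look and compute and a shell command to move; the robot and the scene stay as the last step left them, time stands still between calls to the robot, and variables do not carry over. Pictures are saved under pics/ and viewed, at most 14 in all, crops included, and the job is handed in when it is done.

```bash
mkdir -p pics
cat > h.py <<'E'
import numpy as np, cv2
from station import r, vision
THINGS=["large_collet_center","small_collet_center","clamping_nut_center","face_mill_center","large_collet_block_seat","small_collet_block_seat","nut_stand_seat","mill_stand_seat","loupe_center","caliper_center"]
def cam(name):
    m=vision.camera_model(name); f=210/np.tan(np.radians(m["vertical_fov"])/2)
    if "mount" in m:
        s=r.sense(); T=np.eye(4); T[:3,:3]=s["ee_rot"]; T[:3,3]=s["tcp_pos"]; E=T@np.array(m["mount"])
    else: E=np.array(m["extrinsics"])
    return f,m["cx"],m["cy"],E
def cloud(name):
    c=cam(name); p,d=vision.capture(name); f,cx,cy,E=c
    v,u=np.mgrid[:420,:560]; P=np.stack([(u-cx)/f*d,(v-cy)/f*d,d],-1)@E[:3,:3].T+E[:3,3]
    P[d==0]=np.nan
    return p,P,c
def save(p,n): cv2.imwrite("pics/"+n+".png",cv2.cvtColor(p,cv2.COLOR_RGB2BGR))
def ray(c,uv,z):
    f,cx,cy,E=c; d=E[:3,:3]@np.array([(uv[0]-cx)/f,(uv[1]-cy)/f,1]); o=E[:3,3]; return o+d*(z-o[2])/d[2]
E
python3 - <<'E'
from h import *
np.set_printoptions(precision=3,suppress=True)
s=r.sense(); print(s["time_s"],s["tcp_pos"],s["ee_rot"])
for n in ["scene","side","wrist"]:
    p,P,c=cloud(n); save(p,n); print(n,c[3][:3,3])
    if n=="wrist": print(vision.camera_model(n))
    for t in THINGS:
        for o in vision.find_in(n,t)[:3]:
            u=np.array(o["uv"]); i=np.clip(u.round().astype(int),0,[559,419]); print(n,t,round(o["conf"],2),u,P[i[1],i[0]])
E
```

```text
0.0 [0.277 0.56  0.404] [[ 0.896 -0.444 -0.001]
 [-0.444 -0.896 -0.002]
 [ 0.     0.002 -1.   ]]
scene [ 0.084 -0.557  0.392]
scene large_collet_center 0.69 [357.3 257. ] [ 0.512 -0.108  0.032]
scene large_collet_center 0.68 [299.5 229.1] [0.498 0.043 0.028]
scene small_collet_center 0.69 [302.  228.3] [0.5   0.039 0.031]
scene small_collet_center 0.61 [297.1 217.4] [0.531 0.102 0.023]
scene small_collet_center 0.56 [347.  233.3] [ 0.564 -0.022  0.026]
scene clamping_nut_center 0.72 [238.5 229.5] [0.402 0.128 0.018]
scene face_mill_center 0.94 [203.4 204.9] [0.385 0.27  0.029]
scene small_collet_block_seat 0.9 [228.4 192.3] [0.465 0.304 0.032]
scene nut_stand_seat 0.69 [386.2 216.1] [0.699 0.006 0.016]
scene nut_stand_seat 0.47 [231.3 256.7] [0.346 0.046 0.013]
scene mill_stand_seat 0.93 [284.1 195. ] [0.58  0.229 0.021]
scene mill_stand_seat 0.22 [327.5 203.9] [0.629 0.119 0.022]
scene loupe_center 0.58 [176.2 228.1] [0.296 0.195 0.026]
scene loupe_center 0.29 [284.2 195.8] [0.58  0.23  0.018]
scene caliper_center 0.77 [229.7 254.9] [0.348 0.054 0.013]
scene caliper_center 0.61 [301
[... 581 characters left out ...]
side nut_stand_seat 0.77 [391.7 228.1] [ 0.69  -0.002  0.014]
side nut_stand_seat 0.22 [196.  195.8] [0.387 0.272 0.025]
side mill_stand_seat 0.89 [280.5 189.4] [0.571 0.24  0.017]
side mill_stand_seat 0.17 [231.1 223.1] [0.423 0.161 0.008]
side loupe_center 0.67 [162.3 222.4] [0.296 0.193 0.025]
side caliper_center 0.71 [215.2 260.7] [0.35  0.047 0.011]
wrist [0.352 0.522 0.385]
{'vertical_fov': 68.5584392034589, 'cx': 276.9476082272554, 'cy': 208.3796477490986, 'mount': array([[-0.001, -0.952, -0.307,  0.084],
       [ 1.   , -0.001,  0.001,  0.001],
       [-0.001, -0.307,  0.952,  0.02 ],
       [ 0.   ,  0.   ,  0.   ,  1.   ]])}
wrist loupe_center 0.75 [552.8  20.3] [0.303 0.226 0.021]
```

View pics/scene.png

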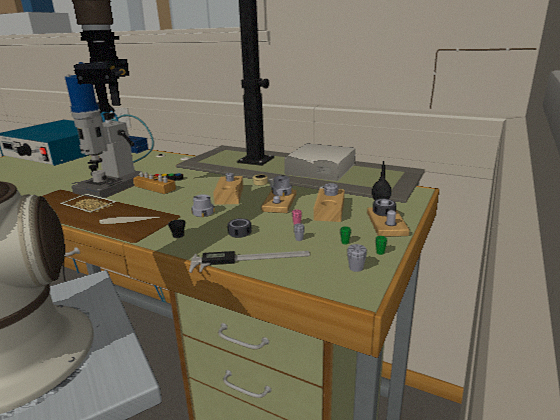

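View pics/side.png

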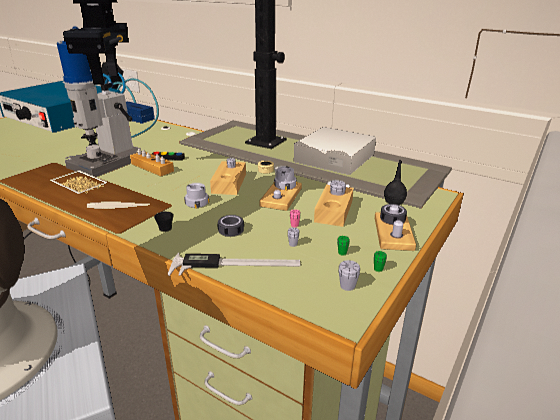

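The four pieces are clear in the pictures: large collet (357,257), plain small collet (299,231), nut (239,228) and mill (203,205). The pink and green collets are decoys. Next I move the wrist camera over the work.

```bash
python3 -m creep '[[1,40,24,-2,0,0,-7],[1,80,48,-4,0,0,-14],[1,115,68,-6,0,0,-20],[1,150,89,-8,0,0,-26.3],[1,185,109,-10,0,0,-26.3],[1,220,130,-12,0,0,-26.3],[1,236,140,-12,0,0,-26.3],[1,236,140,-12,0,0,-26.3]]'; python3 -m creep '[[1,22,33,0,0,0,0],[1,44,66,0,0,0,0],[1,66,100,0,0,0,0],[1,88,133,0,0,0,0],[1,110,166,0,0,0,0],[1,132,200,0,0,0,0],[1,152,230,0,0,0,0],[1,152,230,0,0,0,0]]'; python3 -m creep '[[1,0,0,0,0,0,0],[1,0,0,0,0,0,0]]'
python3 - <<'E'
from h import *
np.set_printoptions(precision=4,suppress=True)
s=r.sense(); print(s["time_s"],s["tcp_pos"],s["ee_rot"])
p,P,c=cloud("wrist"); save(p,"w1"); np.savez("w1.npz",P=P,p=p)
for t in THINGS:
    for o in vision.cut_out("wrist",t)[:4]:
        q=P[o["region"]]; q=q[~np.isnan(q[:,0])]; zt=np.percentile(q[:,2],97); top=q[q[:,2]>zt-.006]
        print(t,round(o["conf"],2),np.array(o["uv"]),zt.round(4),top.mean(0),(top.max(0)+top.min(0))[:2]/2,np.ptp(top[:,:2],axis=0))
E
```

```text
time_s: 2.32
tcp_pos: [0.4283, 0.3262, 0.4173]
ee_rot: [[1.0, -0.006, 0.0], [-0.006, -1.0, -0.0], [0.0, 0.0, -1.0]]
wrist_force: [-0.0, -0.1, 0.0]
gripper_width: 0.997
gripper_force: 0.0
time_s: 2.98
tcp_pos: [0.5809, 0.0959, 0.4162]
ee_rot: [[1.0, -0.006, 0.0], [-0.006, -1.0, -0.001], [0.0, 0.001, -1.0]]
wrist_force: [0.7, 0.4, -0.2]
gripper_width: 0.998
gripper_force: 0.0
time_s: 3.15
tcp_pos: [0.5785, 0.1, 0.4165]
ee_rot: [[1.0, -0.001, -0.0], [-0.001, -1.0, 0.0], [-0.0, -0.0, -1.0]]
wrist_force: [0.2, 0.1, -0.3]
gripper_width: 0.999
gripper_force: 0.0
3.15 [0.5785 0.1    0.4165] [[ 1.     -0.001  -0.0005]
 [-0.001  -1.      0.0001]
 [-0.0005 -0.0001 -1.    ]]
large_collet_center 0.81 [428.5 223.5] 0.0418 [ 0.521  -0.0948  0.0401] [ 0.5207 -0.0957] [0.0306 0.0321]
small_collet_center 0.87 [424.6 166.8] 0.0334 [ 0.5937 -0.0803  0.0315] [ 0.5932 -0.0806] [0.0205 0.0203]
small_collet_center 0.78 [367.  190.8] 0.0332 [ 0.566  -0.0124  0.0317] [ 0.5658 -0.0125] [0.0201 0.0204]
small_collet_center 0.72 [315.7 239.6] 0.0333 [0.4997 0.0515 0.0318] [0.4991 0.0512] [0.0199 0.0195]
small_col
[... 282 characters left out ...]
0.0328 0.0324]
small_collet_block_seat 0.85 [ 77.3 240.7] 0.0493 [0.5074 0.3774 0.0508] [0.5546 0.2698] [0.12   0.2436]
small_collet_block_seat 0.63 [253.  128.3] 0.0529 [0.66   0.1494 0.0522] [0.6594 0.1498] [0.0328 0.0324]
nut_stand_seat 0.73 [361.6  79.6] 0.044 [0.7024 0.0148 0.0407] [0.7001 0.0069] [0.0649 0.0832]
mill_stand_seat 0.9 [169.6 185.3] 0.057 [0.5891 0.2547 0.056 ] [0.5884 0.2557] [0.0394 0.0396]
mill_stand_seat 0.55 [313.6 238.9] 0.0332 [0.4998 0.0514 0.0318] [0.4991 0.0512] [0.0199 0.0195]
loupe_center 0.56 [207.6 355.7] 0.0307 [0.3103 0.2108 0.0286] [0.3058 0.2104] [0.0278 0.0356]
caliper_center 0.74 [310.8 319.6] 0.014 [0.3406 0.0668 0.0187] [0.4565 0.0675] [0.2939 0.0502]
```

View pics/w1.png

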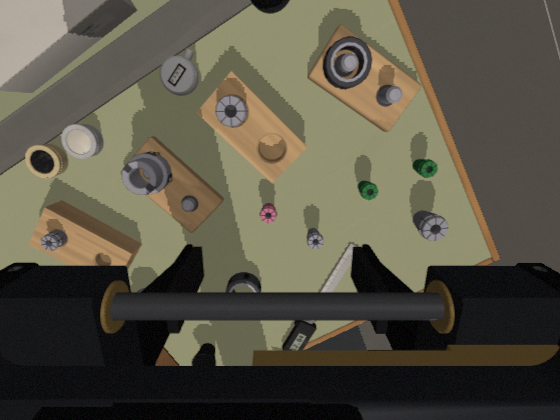

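The wrist view shows the four loose pieces and the blocks, each yawed. Free places: large bore (272,147), nut dowel (390,95), mill dowel (189,204), small bore (103,260). Now I fit the seats from the depth map.

```bash
cat > fit.py <<'E'
from h import *
np.set_printoptions(precision=4,suppress=True)
def circ(P,c,rad,z0,z1,pr=True):
    """centre of all points in a height slice near c"""
    q=P[(np.hypot(P[...,0]-c[0],P[...,1]-c[1])<rad)&(P[...,2]>z0)&(P[...,2]<z1)]
    (x,y),rr=cv2.minEnclosingCircle((q[:,:2]*1000).astype(np.float32)); 
    return np.array([x,y])/1000,q.mean(0)[:2],rr*2,len(q)
def block(P,c,z,rad=.075):
    q=P[(np.hypot(P[...,0]-c[0],P[...,1]-c[1])<rad)&(abs(P[...,2]-z)<.004)]
    return cv2.minAreaRect((q[:,:2]*1000).astype(np.float32))
E
python3 - <<'E'
from fit import *
P=np.load("w1.npz")["P"]
bench=P[190:215,300:330].reshape(-1,3); print("bench z",np.nanmedian(bench[:,2]))
print("largeblk",block(P,(.64,.125),.0335)); print("smallblk",block(P,(.475,.31),.0335)); print("nut",block(P,(.70,0.0),.0175)); print("mill",block(P,(.57,.23),.0175))
def at(u,v): return P[v,u]
print("bore L",at(272,150),"bore S",at(103,262),"dowN",at(396,93),"dowM",at(189,204),"takenS",at(52,240))
d=at(396,93); print("dowelN",circ(P,d,.02,.039,.05)); d=at(189,204); print("dowelM",circ(P,d,.02,.026,.04))
print("takenS",circ(P,at(52,240),.02,.045,.056)); print("takenL",circ(P,(.6594,.1498),.022,.048,.06)); print("takenM",circ(P,(.589,.255),.03,.052,.065))
print("mill loose",circ(P,(.39,.27),.05,.036,.05) if (np.hypot(P[...,0]-.39,P[...,1]-.27)<.04).any() else None)
E
```

```text
bench z 0.0005325440218560962
largeblk ((639.0032958984375, 128.20770263671875), (118.23455047607422, 60.06245803833008), 46.12649917602539)
smallblk ((481.2597961425781, 342.7332763671875), (87.9317626953125, 62.02170944213867), 57.39655685424805)
nut ((692.5093994140625, -1.0894317626953125), (117.71846008300781, 63.850486755371094), 57.68891143798828)
mill ((567.6705322265625, 234.01583862304688), (117.87976837158203, 63.92692184448242), 45.264793395996094)
bore L [0.6133 0.1057 0.0117] bore S [0.4641 0.3362 0.0208] dowN [ 0.6778 -0.0283  0.0439] dowM [0.5493 0.2091 0.0305] takenS [0.5094 0.3751 0.0498]
dowelN (array([ 0.6769, -0.0261]), array([ 0.6765, -0.0255]), 18.610286712646484, 235)
dowelM (array([0.546 , 0.2129]), array([0.5471, 0.2122]), 16.279760360717773, 124)
takenS (array([0.5057, 0.3804]), array([0.5065, 0.3795]), 22.37013816833496, 232)
takenL (array([0.6595, 0.1497]), array([0.66  , 0.1494]), 33.075950622558594, 637)
takenM (array([0.5882, 0.2554]), array([0.589 , 0.2549]), 40.438377380371094, 707)
mill loose (array([0., 0.]), array([nan, nan]), 0.0, 0)fit.py:7: RuntimeWarning: Mean of empty slice.
  return np.array([x,y])/1000,q.mean(0)[:2],rr*2,len(q)
  ret = um.true_divide(
```

```bash
python3 -m creep '[[0.6,-9,31,25,0,0,0],[0.4,-19,64,51,0,0,0],[0.3,-29,98,78,0,0,0],[0.3,-39,131,104,0,0,0],[0.3,-49,164,131,0,0,0],[0.3,-58,196,156,0,0,0],[0.3,-58,196,156,0,0,0],[0.3,-58,196,156,0,0,0]]'
python3 - <<'E'
from fit import *
s=r.sense(); print(s["time_s"],s["tcp_pos"])
p,P,c=cloud("wrist"); save(p,"w2")
print(circ(P,(.5207,-.0957),.03,.034,.046))
E
```

```text
time_s: 4.37
tcp_pos: [0.519, -0.0981, 0.2587]
ee_rot: [[1.0, -0.004, -0.005], [-0.004, -1.0, -0.0], [-0.005, 0.0, -1.0]]
wrist_force: [0.4, 0.1, -0.2]
gripper_width: 0.655
gripper_force: 0.0
4.3667 [ 0.519  -0.0981  0.2587]
(array([ 0.5202, -0.0967]), array([ 0.5212, -0.0965]), 33.679317474365234, 1420)
```

View pics/w2.png

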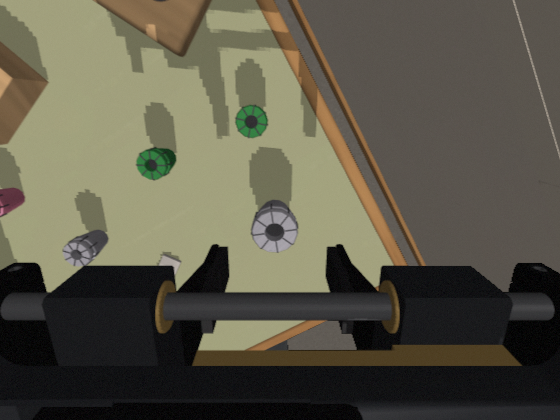

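The collet sits between the fingers at (274,230), so I descend, grip and lift.

```bash
python3 -m creep '[[0.3,0,0,30,0,0,0],[0.3,0,0,53,0,0,0],[0.3,0,0,53,0,0,0],[-0.9,0,0,53,0,0,0],[-0.9,0,0,53,0,0,0],[-0.9,0,0,53,0,0,0],[-0.9,0,0,53,0,0,0],[-0.9,0,0,53,0,0,0]]'; python3 -m creep '[[-0.9,0,0,0,0,0,0],[-0.9,0,0,-40,0,0,0],[-0.9,0,0,-70,0,0,0],[-0.9,0,0,-70,0,0,0]]'
```

```text
time_s: 5.08
tcp_pos: [0.5208, -0.096, 0.2091]
ee_rot: [[1.0, -0.0, 0.003], [-0.0, -1.0, 0.0], [0.003, -0.0, -1.0]]
wrist_force: [-0.5, 0.1, 3.1]
gripper_width: 0.372
gripper_force: 30.0
time_s: 5.42
tcp_pos: [0.5224, -0.0962, 0.2836]
ee_rot: [[1.0, 0.001, 0.012], [0.001, -1.0, -0.0], [0.012, 0.0, -1.0]]
wrist_force: [1.2, 0.0, -1.1]
gripper_width: 0.369
gripper_force: 30.0
```

```bash
python3 -m creep '[[-0.9,16,-34,0,0,0,0],[-0.9,33,-68,0,0,0,0],[-0.9,49,-101,0,0,0,0],[-0.9,65,-135,0,0,0,0],[-0.9,82,-169,0,0,0,0],[-0.9,98,-203,0,0,0,0],[-0.9,98,-203,0,0,0,0],[-0.9,98,-203,0,0,0,0]]'
python3 - <<'E'
from fit import *
s=r.sense(); print(s["time_s"],s["tcp_pos"])
p,P,c=cloud("wrist"); save(p,"w3")
b=block(P,(.635,.125),.0325); print(b); print("taken",circ(P,(.6597,.1498),.022,.047,.06))
E
```

```text
time_s: 6.08
tcp_pos: [0.6186, 0.1085, 0.2765]
ee_rot: [[1.0, 0.002, -0.002], [0.002, -1.0, -0.0], [-0.002, 0.0, -1.0]]
wrist_force: [-0.3, -0.5, -1.4]
gripper_width: 0.367
gripper_force: 30.0
6.0833 [0.6186 0.1085 0.2765]
((639.182861328125, 128.207275390625), (118.0976333618164, 60.64258575439453), 46.15827178955078)
taken (array([0.66  , 0.1496]), array([0.6609, 0.1492]), 33.74534606933594, 1548)
```

View pics/w3.png

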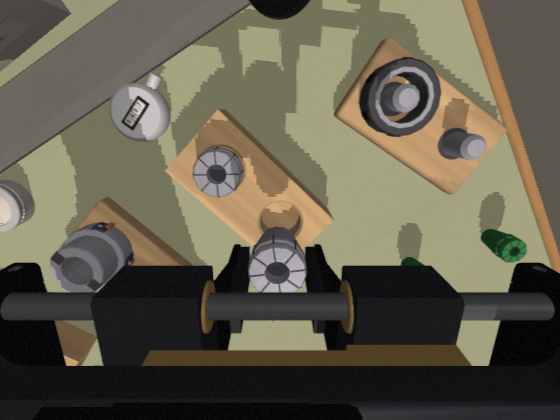

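Collet upright in the jaws at (277,262) with the bore (281,217) beneath and ahead. I lower it and check the force.

```bash
python3 -m creep '[[-0.9,0,0,25,0,0,0],[-0.9,0,0,40,0,0,0],[-0.9,0,0,48,0,0,0],[-0.9,0,0,54,0,0,0],[-0.9,0,0,54,0,0,0]]'
```

```text
time_s: 6.55
tcp_pos: [0.6187, 0.106, 0.2233]
ee_rot: [[1.0, -0.002, 0.0], [-0.002, -1.0, 0.0], [0.0, -0.0, -1.0]]
wrist_force: [2.1, 0.6, -2.3]
gripper_width: 0.366
gripper_force: 30.0
```

Slight side force only; release gently and rise, then look.

```bash
python3 -m creep '[[-0.9,0,0,2,0,0,0],[0.0,0,0,2,0,0,0],[0.0,0,0,2,0,0,0],[0.0,0,0,2,0,0,0],[0.0,0,0,-30,0,0,0],[0.1,0,0,-60,0,0,0],[0.1,0,0,-75,0,0,0],[0.1,0,0,-75,0,0,0]]'
python3 - <<'E'
from fit import *
s=r.sense(); print(s["time_s"],s["tcp_pos"])
p,P,c=cloud("wrist")
print("taken",circ(P,(.6597,.1498),.022,.047,.06)); q=circ(P,(.6184,.1066),.024,.047,.07); print("placed",q)
for c0 in ((.6597,.1498),(.6184,.1066)):
    m=(np.hypot(P[...,0]-c0[0],P[...,1]-c0[1])<.015)&(P[...,2]>.045); X=P[m]; A=np.c_[X[:,:2]-c0,np.ones(len(X))]; print(np.linalg.lstsq(A,X[:,2],rcond=None)[0],np.median(X[:,2]))
E
```

```text
time_s: 7.22
tcp_pos: [0.6194, 0.107, 0.3039]
ee_rot: [[1.0, 0.0, 0.008], [0.0, -1.0, 0.003], [0.008, -0.003, -1.0]]
wrist_force: [0.3, -0.4, -0.3]
gripper_width: 0.545
gripper_force: 0.0
7.2167 [0.6194 0.107  0.3039]
taken (array([0.6599, 0.1498]), array([0.6608, 0.1493]), 33.74271011352539, 1214)
placed (array([0.618, 0.106]), array([0.6189, 0.1061]), 34.18434524536133, 1066)
[-5.1682 -0.2173  0.1656] 0.21348529450778872
[ 0.0014 -0.0024  0.0523] 0.052460931660269494
```

Large collet is home: top 52.4 mm, level, same as its neighbour. Next the small collet.

```bash
python3 -m creep '[[0.1,-36,17,0,0,0,0],[0.1,-72,33,5,0,0,0],[0.1,-105,49,25,0,0,0],[0.1,-120,56,50,0,0,0],[0.1,-120,56,50,0,0,0],[0.1,-120,56,50,0,0,0],[0.1,-120,56,50,0,0,0]]'
python3 - <<'E'
from fit import *
s=r.sense(); print(s["time_s"],s["tcp_pos"])
p,P,c=cloud("wrist"); print(circ(P,(.4991,.0512),.02,.027,.04))
E
```

```text
time_s: 7.85
tcp_pos: [0.4993, 0.0512, 0.2489]
ee_rot: [[1.0, -0.0, 0.001], [-0.0, -1.0, -0.0], [0.001, 0.0, -1.0]]
wrist_force: [0.8, 0.6, 0.1]
gripper_width: 0.551
gripper_force: 0.0
7.85 [0.4993 0.0512 0.2489]
(array([0.4991, 0.0507]), array([0.5001, 0.0509]), 21.943511962890625, 591)
```

```bash
python3 -m creep '[[0.1,0,0,30,0,0,0],[0.1,0,0,47,0,0,0],[0.1,0,0,47,0,0,0],[-1,0,0,47,0,0,0],[-1,0,0,47,0,0,0],[-1,0,0,47,0,0,0],[-1,0,0,47,0,0,0],[-1,0,0,47,0,0,0]]'; python3 -m creep '[[-1,0,0,0,0,0,0],[-1,0,0,-40,0,0,0],[-1,0,0,-75,0,0,0],[-1,0,0,-75,0,0,0]]'
```

```text
time_s: 8.57
tcp_pos: [0.4988, 0.051, 0.2027]
ee_rot: [[1.0, -0.001, 0.002], [-0.001, -1.0, 0.001], [0.002, -0.001, -1.0]]
wrist_force: [-0.0, -0.2, 0.3]
gripper_width: 0.259
gripper_force: 0.0
time_s: 8.9
tcp_pos: [0.5007, 0.0516, 0.2831]
ee_rot: [[1.0, 0.001, 0.013], [0.001, -1.0, 0.004], [0.013, -0.004, -1.0]]
wrist_force: [1.2, 0.4, 0.2]
gripper_width: 0.227
gripper_force: 31.2
```

```bash
python3 -m creep '[[-1,-11,-37,-5,0,0,0],[-1,-22,-75,-10,0,0,0],[-1,-33,-112,-15,0,0,0],[-1,-45,-150,-20,0,0,0],[-1,-56,-187,-20,0,0,0],[-1,-69,-229,-20,0,0,0],[-1,-69,-229,-20,0,0,0],[-1,-69,-229,-20,0,0,0]]'
python3 - <<'E'
from fit import *
s=r.sense(); print(s["time_s"],s["tcp_pos"],s["gripper_width"])
p,P,c=cloud("wrist"); save(p,"w4"); np.savez("w4.npz",P=P)
print(block(P,(.485,.355),.0325,.07)); print("taken",circ(P,(.506,.38),.02,.045,.06))
print("mill",circ(P,(.39,.27),.045,.037,.046))
E
```

```text
time_s: 9.57
tcp_pos: [0.4288, 0.282, 0.2968]
ee_rot: [[1.0, 0.003, 0.0], [0.003, -1.0, 0.001], [0.0, -0.001, -1.0]]
wrist_force: [-0.7, -0.0, -0.4]
gripper_width: 0.225
gripper_force: 31.2
9.5667 [0.4288 0.282  0.2968] 0.22468514407113205
((489.45904541015625, 355.67327880859375), (118.50074005126953, 60.5009765625), 57.095924377441406)
taken (array([0.5057, 0.3803]), array([0.5059, 0.3797]), 21.601558685302734, 641)
mill (array([0.39  , 0.2919]), array([0.4022, 0.2964]), 39.395511627197266, 130)
```

View pics/w4.png

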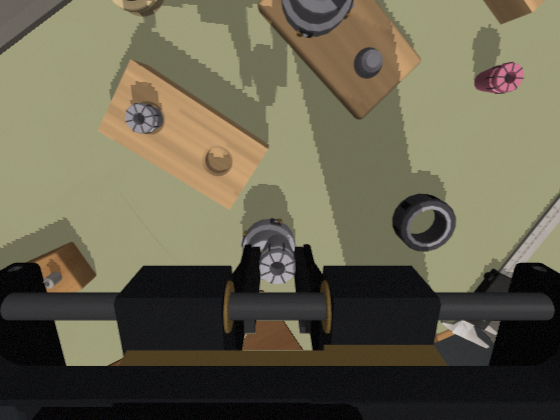

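Free bore seen at (219,159); the block fit matches (seat at 0.4732, 0.3305). Collet upright in the jaws at (277,265). Move over and lower it.

```bash
python3 -m creep '[[-1,22,-25,5,0,0,0],[-1,43,-50,20,0,0,0],[-1,43,-50,30,0,0,0],[-1,43,-50,30,0,0,0],[-1,43,-50,30,0,0,0]]'; python3 -m creep '[[-1,0,0,20,0,0,0],[-1,0,0,32,0,0,0],[-1,0,0,40,0,0,0],[-1,0,0,44,0,0,0],[-1,0,0,44,0,0,0]]'
```

```text
time_s: 10.03
tcp_pos: [0.4727, 0.3282, 0.2656]
ee_rot: [[1.0, -0.003, -0.003], [-0.003, -1.0, -0.003], [-0.003, 0.003, -1.0]]
wrist_force: [-0.0, -0.1, -1.1]
gripper_width: 0.227
gripper_force: 31.2
time_s: 10.45
tcp_pos: [0.4727, 0.3293, 0.2229]
ee_rot: [[1.0, -0.001, 0.0], [-0.001, -1.0, -0.0], [0.0, 0.0, -1.0]]
wrist_force: [0.8, 0.3, -0.0]
gripper_width: 0.235
gripper_force: 31.2
```

```bash
python3 -m creep '[[-1,0,-1,2,0,0,0],[-0.2,0,-1,2,0,0,0],[-0.2,0,-1,2,0,0,0],[-0.2,0,-1,2,0,0,0],[-0.2,0,-1,-30,0,0,0],[-0.2,0,-1,-60,0,0,0],[-0.2,0,-1,-75,0,0,0],[-0.2,0,-1,-75,0,0,0]]'
python3 - <<'E'
from fit import *
s=r.sense(); print(s["time_s"],s["tcp_pos"])
p,P,c=cloud("wrist"); np.savez("w5.npz",P=P)
for n,c0 in (("taken",(.5058,.3805)),("placed",(.4732,.3305))):
    print(n,circ(P,c0,.016,.044,.075))
    m=(np.hypot(P[...,0]-c0[0],P[...,1]-c0[1])<.009)&(P[...,2]>.044)&(P[...,2]<.075); X=P[m]; A=np.c_[X[:,:2]-c0,np.ones(len(X))]; print(np.linalg.lstsq(A,X[:,2],rcond=None)[0],np.median(X[:,2]))
E
```

```text
time_s: 11.12
tcp_pos: [0.4735, 0.3317, 0.3025]
ee_rot: [[1.0, 0.0, 0.007], [0.0, -1.0, 0.006], [0.007, -0.006, -1.0]]
wrist_force: [-0.0, 0.5, 0.8]
gripper_width: 0.398
gripper_force: 0.0
11.1167 [0.4735 0.3317 0.3025]
taken (array([0.5057, 0.3804]), array([0.5062, 0.3801]), 21.49435806274414, 498)
[ 0.0301 -0.0092  0.0498] 0.049878179414421686
placed (array([0.4727, 0.3304]), array([0.4735, 0.3306]), 22.042980194091797, 454)
[0.0383 0.0041 0.0497] 0.04989672000629537
```

Small collet is home: 49.9 mm, the same as its neighbour. Locating the nut and mill from the last views.

Run:
```python
from fit import *
for f in ("w4","w5"):
    P=np.load(f+".npz")["P"]; print(f,"nut",circ(P,(.43,.148),.04,.018,.03),"mill",circ(P,(.39,.285),.04,.036,.05),"millbody",circ(P,(.39,.285),.05,.01,.025))
print(r.sense()["joints"])
```

```text
w4 nut (array([0.4145, 0.1493]), array([0.4157, 0.1502]), 50.71095657348633, 1546) mill (array([0.39  , 0.2919]), array([0.4025, 0.2965]), 39.395511627197266, 138) millbody (array([0.3945, 0.291 ]), array([0.4062, 0.2906]), 50.175697326660156, 628)
w5 nut (array([0.4144, 0.1496]), array([0.4169, 0.1497]), 50.78683853149414, 1310) mill (array([0.401 , 0.3061]), array([0.4011, 0.3059]), 3.94628643989563, 7) millbody (array([0.3975, 0.2919]), array([0.4004, 0.303 ]), 48.78565216064453, 223)
[ 51.0714  22.8572 -14.6287   0.0135 -52.2132  38.8876]
```

```bash
python3 -m creep '[[0.0,-10,30,5,0,0,-7],[0.4,-20,60,10,0,0,-14],[0.7,-30,91,20,0,0,-21],[0.7,-40,121,30,0,0,-28],[0.7,-49,151,40,0,0,-35],[0.7,-58,181,48,0,0,-42],[0.7,-58,181,48,0,0,-49],[0.7,-58,181,48,0,0,-50]]';python3 -m creep '[[0.7,0,0,0,0,0,0]]'
python3 - <<'E'
from fit import *
s=r.sense(); print(s["time_s"],s["tcp_pos"])
p,P,c=cloud("wrist"); save(p,"w6"); print("nut",circ(P,(.4145,.1494),.035,.018,.03))
R=np.array(s["ee_rot"]); print(R.T@(np.array([.4145,.1494,s["tcp_pos"][2]])-s["tcp_pos"])*1000)
E
```

```text
time_s: 11.83
tcp_pos: [0.4134, 0.1481, 0.2486]
ee_rot: [[0.643, 0.766, -0.003], [0.766, -0.643, -0.002], [-0.004, -0.001, -1.0]]
wrist_force: [0.7, -0.7, 0.2]
gripper_width: 0.83
gripper_force: 0.0
time_s: 11.92
tcp_pos: [0.4147, 0.1499, 0.2495]
ee_rot: [[0.645, 0.764, -0.0], [0.764, -0.645, -0.0], [-0.0, 0.0, -1.0]]
wrist_force: [0.8, 0.1, 0.5]
gripper_width: 0.845
gripper_force: 0.0
11.9167 [0.4147 0.1499 0.2495]
nut (array([0.4137, 0.1487]), array([0.4149, 0.1499]), 51.44629669189453, 2181)
[-0.5062  0.164   0.0002]
```

View pics/w6.png

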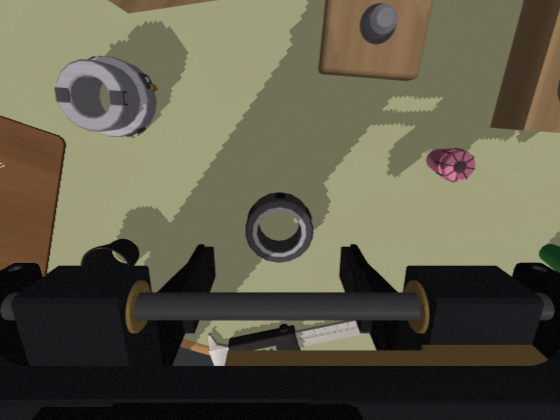

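Nut at (279,228), centred between the open fingers.

```bash
python3 -m creep '[[0.7,0,0,35,0,0,0],[0.7,0,0,61,0,0,0],[0.7,0,0,61,0,0,0],[0.7,0,0,61,0,0,0],[-0.5,0,0,61,0,0,0],[-0.5,0,0,61,0,0,0],[-0.5,0,0,61,0,0,0],[-0.5,0,0,61,0,0,0]]'; python3 -m creep '[[-0.5,0,0,0,0,0,0],[-0.5,0,0,0,0,0,0],[-0.5,0,0,-40,0,0,0],[-0.5,0,0,-80,0,0,0],[-0.5,0,0,-80,0,0,0],[-0.5,0,0,-80,0,0,0]]'
python3 - <<'E'
from fit import *
s=r.sense(); R=np.array(s["ee_rot"]); print(R.T@(np.array([.6767,-.0263,s["tcp_pos"][2]])-s["tcp_pos"])*1000)
E
```

```text
time_s: 12.63
tcp_pos: [0.4149, 0.1502, 0.1899]
ee_rot: [[0.643, 0.766, 0.002], [0.766, -0.643, 0.002], [0.003, 0.001, -1.0]]
wrist_force: [1.3, -0.9, 1.0]
gripper_width: 0.631
gripper_force: 0.7
time_s: 13.13
tcp_pos: [0.4148, 0.1501, 0.2707]
ee_rot: [[0.644, 0.765, 0.004], [0.765, -0.644, 0.004], [0.006, 0.001, -1.0]]
wrist_force: [-1.5, -1.2, -1.7]
gripper_width: 0.594
gripper_force: 30.0
[ 33.573  314.0344   0.3941]
```

```bash
python3 -m creep '[[-0.5,4,39,0,0,0,0],[-0.5,8,79,0,0,0,0],[-0.5,13,118,0,0,0,0],[-0.5,17,157,0,0,0,0],[-0.5,21,196,0,0,0,0],[-0.5,25,235,0,0,0,0],[-0.5,29,275,0,0,0,0],[-0.5,33,314,0,0,0,0]]';python3 -m creep '[[-0.5,0,0,0,0,0,0],[-0.5,0,0,0,0,0,0]]'
python3 - <<'E'
from fit import *
s=r.sense(); print(s["time_s"],s["tcp_pos"])
p,P,c=cloud("wrist"); save(p,"w7"); 
R=np.array(s["ee_rot"]); print(R.T@(np.array([.6767,-.0263,s["tcp_pos"][2]])-s["tcp_pos"])*1000)
m=(np.hypot(P[...,0]-s["tcp_pos"][0],P[...,1]-s["tcp_pos"][1])<.027)&(P[...,2]>.09)&(P[...,2]<.125); q=P[m]; print(len(q),q.mean(0),np.percentile(q[:,2],[5,50,95]))
E
```

```text
time_s: 13.8
tcp_pos: [0.6768, -0.0284, 0.2659]
ee_rot: [[0.644, 0.765, -0.005], [0.765, -0.644, -0.0], [-0.003, -0.004, -1.0]]
wrist_force: [0.4, 0.6, -1.7]
gripper_width: 0.596
gripper_force: 30.0
time_s: 13.97
tcp_pos: [0.6764, -0.0285, 0.265]
ee_rot: [[0.646, 0.763, -0.005], [0.763, -0.646, -0.0], [-0.004, -0.004, -1.0]]
wrist_force: [-1.8, 0.1, -1.6]
gripper_width: 0.597
gripper_force: 30.0
13.9667 [ 0.6764 -0.0285  0.265 ]
[ 1.9114 -1.22   -0.002 ]
3341 [ 0.6814 -0.0246  0.0976] [0.0917 0.0972 0.1076]
```

View pics/w7.png

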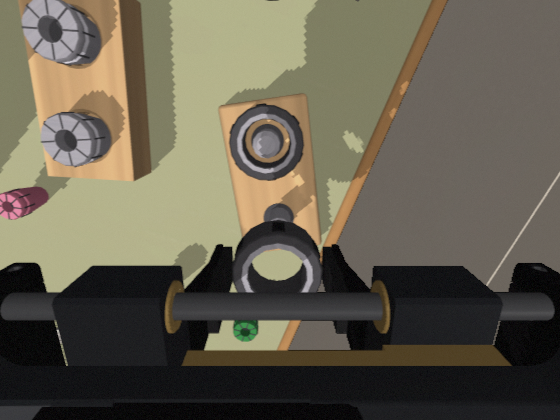

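The nut is held level at (277,265), with the free dowel at (279,213) ahead of it. I lower it over the dowel.

```bash
python3 -m creep '[[-0.5,2,-1,0,0,0,0],[-0.5,2,-1,20,0,0,0],[-0.5,2,-1,35,0,0,0],[-0.5,2,-1,48,0,0,0],[-0.5,2,-1,57,0,0,0],[-0.5,2,-1,57,0,0,0]]'
```

```text
time_s: 14.52
tcp_pos: [0.6751, -0.0236, 0.2095]
ee_rot: [[0.643, 0.766, -0.005], [0.766, -0.643, -0.0], [-0.004, -0.004, -1.0]]
wrist_force: [-0.2, 0.5, -2.4]
gripper_width: 0.598
gripper_force: 30.0
```

```bash
python3 -m creep '[[-0.5,0,1,2,0,0,0],[0.5,0,1,2,0,0,0],[0.5,0,1,2,0,0,0],[0.5,0,1,2,0,0,0],[0.5,0,1,-30,0,0,0],[0.5,0,1,-60,0,0,0],[0.5,0,1,-90,0,0,0],[0.5,0,1,-90,0,0,0]]'
python3 - <<'E'
from fit import *
s=r.sense(); print(s["time_s"],s["tcp_pos"])
p,P,c=cloud("wrist"); save(p,"w8")
for n,c0 in (("taken",(.7085,.0243)),("placed",(.6765,-.0265))):
    print(n,circ(P,c0,.03,.034,.0425))
    d=np.hypot(P[...,0]-c0[0],P[...,1]-c0[1]); m=(d<.029)&(d>.012)&(P[...,2]>.034)&(P[...,2]<.06); X=P[m]; A=np.c_[X[:,:2]-c0,np.ones(len(X))]; print(np.linalg.lstsq(A,X[:,2],rcond=None)[0],np.median(X[:,2]))
R=np.array(s["ee_rot"]); print(R.T@(np.array([.3925,.2915,s["tcp_pos"][2]])-s["tcp_pos"])*1000)
E
```

```text
time_s: 15.18
tcp_pos: [0.6794, -0.0254, 0.3107]
ee_rot: [[0.642, 0.766, 0.016], [0.766, -0.642, 0.0], [0.01, 0.012, -1.0]]
wrist_force: [1.2, -0.1, 1.0]
gripper_width: 0.749
gripper_force: 0.0
15.1833 [ 0.6794 -0.0254  0.3107]
taken (array([0.7086, 0.0238]), array([0.7092, 0.0246]), 51.10517883300781, 1880)
[-0.     -0.0005  0.0383] 0.03836561097259944
placed (array([ 0.6753, -0.0259]), array([ 0.6762, -0.0249]), 51.027435302734375, 1629)
[-0.0037 -0.0045  0.0382] 0.03835801039826564
[  58.6322 -423.3942   -4.3751]
```

View pics/w8.png

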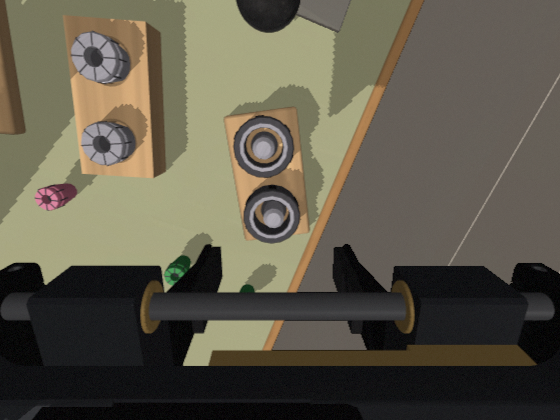

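Nut is flat at (272,214): 38.3 mm, level. Next the mill.

```bash
python3 -m creep '[[0.4,5,-38,0,0,0,0],[0.4,10,-77,0,0,0,0],[0.4,15,-115,0,0,0,0],[0.4,21,-153,0,0,0,0],[0.4,26,-192,0,0,0,0],[0.4,31,-230,0,0,0,0],[0.4,36,-268,0,0,0,0],[0.4,41,-306,0,0,0,0]]';python3 -m creep '[[0.4,5,-38,5,0,0,0],[0.4,10,-77,10,0,0,0],[0.4,15,-115,15,0,0,0],[0.4,15,-115,15,0,0,0],[0.4,15,-115,15,0,0,0]]'
python3 - <<'E'
from fit import *
s=r.sense(); print(s["time_s"],s["tcp_pos"])
p,P,c=cloud("wrist"); save(p,"w9")
m=circ(P,(.3925,.2915),.035,.036,.05); print(m)
R=np.array(s["ee_rot"]); print(R.T@(np.array([*m[0],s["tcp_pos"][2]])-s["tcp_pos"])*1000)
E
```

```text
time_s: 15.9
tcp_pos: [0.468, 0.2038, 0.3018]
ee_rot: [[0.644, 0.765, 0.0], [0.765, -0.644, 0.0], [0.0, -0.0, -1.0]]
wrist_force: [1.2, -0.0, 1.0]
gripper_width: 0.7
gripper_force: 0.0
time_s: 16.32
tcp_pos: [0.3899, 0.2897, 0.2867]
ee_rot: [[0.64, 0.768, -0.0], [0.768, -0.64, -0.0], [-0.0, -0.0, -1.0]]
wrist_force: [0.2, 0.2, 0.8]
gripper_width: 0.701
gripper_force: 0.0
16.3167 [0.3899 0.2897 0.2867]
(array([0.3893, 0.2898]), array([0.39  , 0.2907]), 40.22163772583008, 1336)
[-0.3138 -0.5286  0.0001]
```

View pics/w9.png

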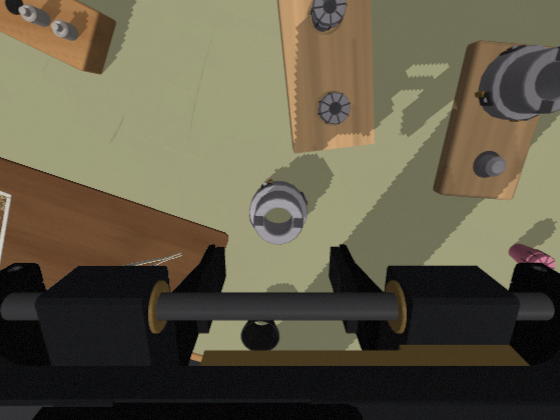

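Mill hub at (279,215), centred under the jaws. Descend, grip the hub and lift.

```bash
python3 -m creep '[[0.4,0,0,40,0,0,0],[0.4,0,0,70,0,0,0],[0.4,0,0,83,0,0,0],[0.4,0,0,83,0,0,0],[-0.7,0,0,83,0,0,0],[-0.7,0,0,83,0,0,0],[-0.7,0,0,83,0,0,0],[-0.7,0,0,83,0,0,0]]'; python3 -m creep '[[-0.7,0,0,0,0,0,0],[-0.7,0,0,0,0,0,0],[-0.7,0,0,-40,0,0,0],[-0.7,0,0,-70,0,0,0],[-0.7,0,0,-70,0,0,0],[-0.7,0,0,-70,0,0,0]]'
python3 - <<'E'
from fit import *
s=r.sense(); R=np.array(s["ee_rot"]); print(R.T@(np.array([.5466,.2128,s["tcp_pos"][2]])-s["tcp_pos"])*1000)
E
```

```text
time_s: 17.03
tcp_pos: [0.3916, 0.2886, 0.2051]
ee_rot: [[0.644, 0.765, 0.002], [0.765, -0.644, 0.003], [0.003, -0.0, -1.0]]
wrist_force: [-4.1, 3.2, 0.6]
gripper_width: 0.483
gripper_force: 2.7
time_s: 17.53
tcp_pos: [0.391, 0.2884, 0.2747]
ee_rot: [[0.644, 0.765, 0.001], [0.765, -0.644, 0.003], [0.003, -0.001, -1.0]]
wrist_force: [-0.6, -0.4, -4.3]
gripper_width: 0.456
gripper_force: 30.0
[ 42.326  167.7235  -0.0175]
```

```bash
python3 -m creep '[[-0.7,9,34,0,0,0,0],[-0.7,17,67,0,0,0,0],[-0.7,26,101,0,0,0,0],[-0.7,34,134,0,0,0,0],[-0.7,42,168,0,0,0,0],[-0.7,42,168,0,0,0,0],[-0.7,42,168,0,0,0,0],[-0.7,42,168,0,0,0,0]]'
python3 - <<'E'
from fit import *
s=r.sense(); print(s["time_s"],s["tcp_pos"])
p,P,c=cloud("wrist"); save(p,"w10"); print(block(P,(.5677,.234),.0165))
R=np.array(s["ee_rot"]); print(R.T@(np.array([.5466,.2128,s["tcp_pos"][2]])-s["tcp_pos"])*1000)
E
```

```text
time_s: 18.2
tcp_pos: [0.5458, 0.2117, 0.2712]
ee_rot: [[0.644, 0.765, -0.005], [0.765, -0.644, -0.003], [-0.005, -0.002, -1.0]]
wrist_force: [-0.1, -0.2, -3.5]
gripper_width: 0.449
gripper_force: 30.0
18.2 [0.5458 0.2117 0.2712]
((569.095703125, 236.159423828125), (112.21553039550781, 64.10188293457031), 45.64147186279297)
[ 1.3136 -0.0747 -0.0067]
```

View pics/w10.png

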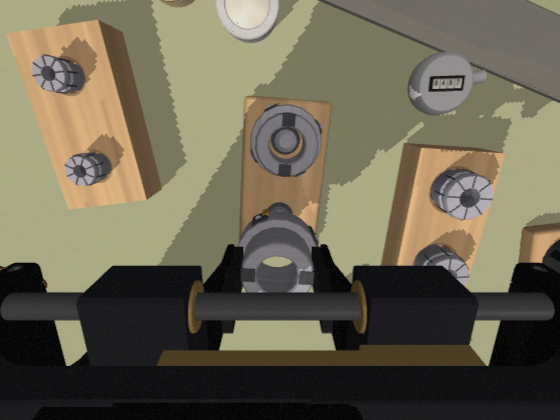

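Mill is held upright at (278,258), with the free dowel just ahead at (280,212). Lower it.

```bash
python3 -m creep '[[-0.7,1,0,15,0,0,0],[-0.7,1,0,30,0,0,0],[-0.7,1,0,40,0,0,0],[-0.7,1,0,48,0,0,0],[-0.7,1,0,48,0,0,0]]'; python3 -m creep '[[-0.7,0,0,2,0,0,0],[-0.7,0,0,2,0,0,0]]'
```

```text
time_s: 18.67
tcp_pos: [0.5463, 0.2133, 0.2238]
ee_rot: [[0.643, 0.766, -0.004], [0.766, -0.643, -0.002], [-0.004, -0.001, -1.0]]
wrist_force: [-0.4, -0.2, -5.3]
gripper_width: 0.452
gripper_force: 30.0
time_s: 18.83
tcp_pos: [0.5475, 0.2136, 0.224]
ee_rot: [[0.643, 0.766, 0.001], [0.766, -0.643, 0.0], [0.001, 0.0, -1.0]]
wrist_force: [-0.1, 0.3, -3.4]
gripper_width: 0.45
gripper_force: 30.0
```

```bash
python3 -m creep '[[-0.7,0,0,2,0,0,0],[-0.7,0,0,2,0,0,0],[0.3,0,0,2,0,0,0],[0.3,0,0,2,0,0,0],[0.3,0,0,2,0,0,0],[0.3,0,0,-30,0,0,0],[0.3,0,0,-70,0,0,0],[0.3,0,0,-105,0,0,0]]'; python3 -m creep '[[0.3,-20,0,-30,0,0,0],[0.3,-20,0,-30,0,0,0],[0.3,-20,0,-30,0,0,0]]'
python3 - <<'E'
from fit import *
s=r.sense(); print(s["time_s"],s["tcp_pos"])
p,P,c=cloud("wrist"); save(p,"w11")
for n,c0,rad,h in (("takenM",(.5887,.2553),.019,.05),("placedM",(.5466,.2128),.019,.05),("placedL",(.6182,.1066),.015,.046),("placedS",(.4732,.3305),.009,.044)):
    d=np.hypot(P[...,0]-c0[0],P[...,1]-c0[1]); m=(d<rad)&(P[...,2]>h)&(P[...,2]<.075); X=P[m]
    if len(X)<20: print(n,"unseen"); continue
    A=np.c_[X[:,:2]-c0,np.ones(len(X))]; print(n,circ(P,c0,rad+.006,h,.075),np.linalg.lstsq(A,X[:,2],rcond=None)[0],np.median(X[:,2]))
E
```

```text
time_s: 19.5
tcp_pos: [0.5477, 0.2132, 0.3309]
ee_rot: [[0.643, 0.766, 0.001], [0.766, -0.643, -0.0], [0.0, 0.001, -1.0]]
wrist_force: [1.0, 1.1, -0.8]
gripper_width: 0.642
gripper_force: 0.0
time_s: 19.75
tcp_pos: [0.5344, 0.1975, 0.362]
ee_rot: [[0.644, 0.765, 0.006], [0.765, -0.644, 0.004], [0.006, 0.002, -1.0]]
wrist_force: [0.2, -0.5, -0.6]
gripper_width: 0.65
gripper_force: 0.0
19.75 [0.5344 0.1975 0.362 ]
takenM (array([0.5881, 0.2555]), array([0.5882, 0.2558]), 39.827857971191406, 1085) [-0.0033  0.0001  0.0563] 0.05638439447218002
placedM (array([0.5456, 0.2133]), array([0.5462, 0.2139]), 39.77909469604492, 950) [-0.001   0.0096  0.0563] 0.0564204197053641
placedL (array([0.6171, 0.1065]), array([0.617 , 0.1075]), 33.725250244140625, 736) [-0.0199  0.0134  0.0522] 0.0524317537582793
placedS (array([0.4726, 0.3303]), array([0.4732, 0.33  ]), 21.440305709838867, 388) [0.0348 0.0001 0.0496] 0.04997976577041563
```

View pics/w11.png

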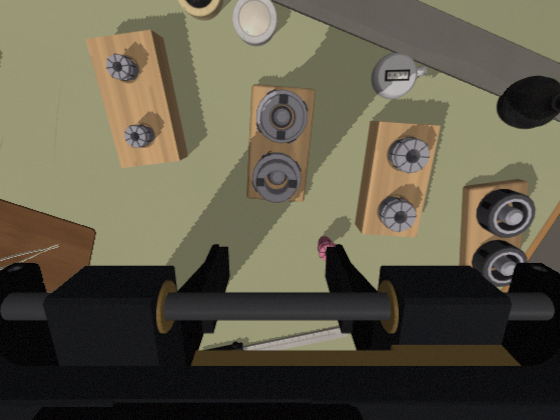

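The picture shows all four pieces seated next to their mates: mill (277,177), large collet (398,214), small collet (139,136), nut (499,263). Their heights match.

```bash
python3 -c "
from station import r
print(r.finish_job())"
```

```text
the job is handed in; nothing more can be done
None
```

All four pieces are put away next to their mates and the job is handed in at about 20 s of the 93 s allowed; by depth measurement each stands level at its mate's height and within about 2 mm of its seat centre, the loupe and caliper were not touched, and the interface returned no verdict.

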